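# Hold the blue lever bin open at the service counter

## Robot

A 6-joint arm with a two-finger parallel gripper is mounted at the origin on the work surface. World frame = base frame: x ahead of the robot, y to its left, z up, the work surface at z = 0. Lengths are in m, angles in rad, forces in N, time in s.
With the tool pointing down it reaches from about 0.225 to 0.875 m from the base axis. Payload 3.4 kg.
Tool frame: the origin (TCP) lies at the very end of the fingers, on their centre line; the grasp point (between the pads) lies 19 mm behind it; x points along the fingers, z is the direction in which the jaws open and shut, and the axes are right-handed (so a half turn about x gives the same grasp; the last joint's range is limited). The gripper opens to 85 mm and grips with 20 to 120 N. Pads are 22 mm wide; open, the fingers measure 114 mm over their backs; the gripper's body (76 mm by 85 mm) begins 54 mm behind the grasp point. The pads swing forward as they close: fully open they stand 13 mm farther back than shut.
Start: joints at [1.066, 0.276, 1.505, -0, 1.361, -0.121], TCP at [0.215, 0.533, 0.231] pointing down, gripper open.
Joint ranges: [-2.89, 2.89], [-0.75, 2.08], [0.22, 2.7], [-1.18, 4.32], [0.11, 2.71], [-2.7, 2.7]. Speed limits (rad/s): [2.57, 2.57, 3.14, 3.14, 3.14, 3.14].

## Interface

Orientations are given as a unit quaternion [w, x, y, z].
In Python, from rig import manip, viewer, finder gives the robot as it stands.
- The arm moves only by the tool move_arm, never from a script. Its argument "rows" is a list of rows, each a list of 3 entries, a list of its own where there are three numbers: the shift along the tool's x, y, z in mm, then the turn about the tool's x in rad, then the finger opening in mm, from 0 to 85.4. A call has 1 to 8 rows; each row is the pose to reach, as a shift and turn from the pose measured when the call began, along the tool's axes at that moment; what a row does not reach only later rows make up. A row lasts 1/12 s, in which the tool goes at most 41.7 mm and 7.16 degrees, less where a joint would pass 70% of its speed; a pose out of reach is approached as far as the arm can. A call with a gripper value outside its range is refused whole. The fingers move at their own pace and stop on an object; "force" is the grip in N (left out, the last holds). Time passes only in rows, so rows that repeat a pose let the fingers close. It gives the time, the measured TCP pose, the force and the opening at its end, in the units of the state.
- manip.get_state(): the state, without advancing time (a new reading comes with each control period).
- viewer.get_image(name): name is "side" or "top" or "wrist"; returns the picture (480x640x3 uint8, red, green, blue); there is no depth.
- viewer.get_calibration(name): a dict with "mtx" (3x3 intrinsics, pixels), "R" (3x3) and "t" (3): a world point X has camera coordinates R X + t. Camera axes: x right, y down, z forward; pixel columns grow to the right and rows downward; lengths in m; the calibration is good to about 2 mm. A picture is of the moment at which its call begins: read the wrist's pose just before it. get_calibration takes no time and is no camera call; for the wrist camera it gives the pose at the moment of the call.
- manip.sign_off(): hands the job in, once; it reports no verdict.
Trained networks look in the newest picture that a camera, given by its name, has taken for a name from the list of things; names that differ only in an ending like _2 or _b are one class to them, and where a whole thing is asked for, a point or a joint stands for the part that bears it (a point fixed in the world has none). Each returns a list of dicts, best first, with "score" (0 to 1); they miss things now and then, are a little off and sometimes report something else, mostly with a low value. They report only what shows in the picture. A call takes as long as a camera call.
- finder.look_for(target, camera): "centre" ([column, row] in pixels, amid what is visible of it).
- finder.trace(target, camera): "mask" (480x640 bool, what is visible of it) and "centre" ([column, row] in pixels, amid what is visible of it).
The state is a dict: "clock": time; "qpos": joint angles; "qd": joint speeds; "effort": joint torques, N m; "position": TCP position; "ee_rot": TCP orientation; "contact_force": force on the tool from outside, world axes, zero at the start; "moment": the same for the moment, N m; "width": finger opening in m.
Only numpy, scipy, OpenCV 4.12 (cv2) and the standard library are available. Lean on these libraries where they do the work, as an engineer would, in place of code of your own. Each camera call takes 0.05 s, during which the arm holds its last target.

## Task

The clerk wants to throw paper slips into the counter bin with the blue lid. Press that bin's blue lever plate all the way down with the fingertips, keep it down so that the lid stays fully raised for about three seconds, then let go so that the lid closes completely. Leave the grey-lidded bin's lid shut and do not move the red toy car.

Things in the scene. Friction and masses are not known exactly. Their poses are not given: they have to be found in the camera images.
- blue_lever: blue press plate, 40 x 50 x 8 mm, in front of the blue-lidded bin. Origin: centre of its upper face, 140 mm above the counter at rest. +x points to the bin's front wall, 75 mm away; z up. Hinged 85 mm from the origin along +x: pressed (6 to 9 N slowly, more when fast) it swings down 27 mm, tilting 18 degrees, to a firm stop; a spring returns it, nothing latches.
- blue_lid (a joint): blue lid, 174 x 206 x 10 mm, hinged on the bin's far upper edge: 0 rad closed, about 1.2 fully raised (lever at its stop); 3.75 times the lever's angle. Its front edge swings up and away from the lever. Released, it falls softly shut within 2 s. The aluminium bin, 170 x 200 mm, 192 mm high with lid, is fixed, left or right of centre, turned up to 26 degrees.
- grey_lid (a joint): lid of the other bin, identical but with a grey lid and grey lever, on the opposite side; it must stay shut: 0 rad closed.
- toy_car: loose red toy car, 76 mm long (x), 34 mm wide, 31 mm high, on the counter between the bins or nearer the robot; origin at the centre of its underside. Leave it where it is.

How it is judged:
By the outcome, as a careful person would: the job done as asked, in the order asked, and still so for the second after the job is handed in, with the robot touching nothing.
It also fails if it takes over 40 s, if anything falls off the work surface, if the arm or the gripper's body presses on something with over 40 N, if the wrist force passes 120 N, or if a joint passes its speed limit or range.

## Working session

There is one attempt and no reset: what is moved stays moved. The work goes in short steps, Python scripts to look and compute and a tool call to move; the robot and the scene stay as the last step left them, time stands still between calls to the robot, and variables do not carry over. Pictures are saved under pics/ and viewed, and the job is handed in when it is done.

Besides the shell and the picture viewer there is one more tool, called after "Request:" by a JSON object that holds its "method" and its "body", one argument or row to a line. move_arm: Moves the arm, as the interface text tells. Its arguments: {"type":"object","properties":{"rows":{"type":"array"},"force":{"type":"number"}},"required":["rows"]}

```bash
mkdir -p pics; cat > h.py <<'E'
import numpy as np, cv2
from rig import manip, viewer, finder
from scipy.spatial.transform import Rotation as Ro
def R_of(q): return Ro.from_quat([q[1],q[2],q[3],q[0]]).as_matrix()
def ray(cam,px,cal=None):
    c=cal or viewer.get_calibration(cam); M=np.array(c['mtx']);R=np.array(c['R']);t=np.array(c['t'])
    d=R.T@np.linalg.solve(M,[px[0],px[1],1]); return -R.T@t,d
def onz(cam,px,z):
    o,d=ray(cam,px); return o+d*(z-o[2])/d[2]
def proj(cam,X):
    c=viewer.get_calibration(cam); p=np.array(c['mtx'])@(np.array(c['R'])@np.array(X)+np.array(c['t'])); return p[:2]/p[2]
E
python3 - <<'E'
from h import *
s=manip.get_state();print({k:np.round(v,3) for k,v in s.items()})
for c in ['top','side','wrist']:
    im=viewer.get_image(c); cv2.imwrite(f'pics/{c}0.png',im[:,:,::-1])
    for n in ['blue_lever','blue_lid','toy_car','grey_lid']:
        print(c,n,[(round(d['score'],2),np.round(d['centre'])) for d in finder.look_for(n,c)][:3])
E
```

```text
{'clock': np.float64(0.0), 'qpos': array([ 1.066,  0.277,  1.506, -0.   ,  1.361, -0.121]), 'qd': array([ 0.001, -0.002, -0.   , -0.   , -0.   , -0.   ]), 'effort': array([-0.0000e+00, -4.1679e+01, -2.4581e+01, -0.0000e+00,  1.1000e-02,
        0.0000e+00]), 'position': array([0.215, 0.533, 0.23 ]), 'ee_rot': array([ 0.586, -0.396,  0.587,  0.395]), 'contact_force': array([ 0.653, -0.413, -0.045]), 'moment': array([0.007, 0.004, 0.026]), 'width': np.float64(0.085)}
top blue_lever [(0.82, array([484., 267.]))]
top blue_lid [(0.67, array([453., 191.]))]
top toy_car [(0.56, array([296., 268.]))]
top grey_lid [(0.6, array([168., 246.]))]
side blue_lever [(0.88, array([308., 324.]))]
side blue_lid [(0.81, array([374., 289.])), (0.27, array([321., 253.]))]
side toy_car [(0.81, array([320., 252.]))]
side grey_lid [(0.58, array([325., 153.]))]
wrist blue_lever []
wrist blue_lid []
wrist toy_car []
wrist grey_lid []
```

View pics/top0.png

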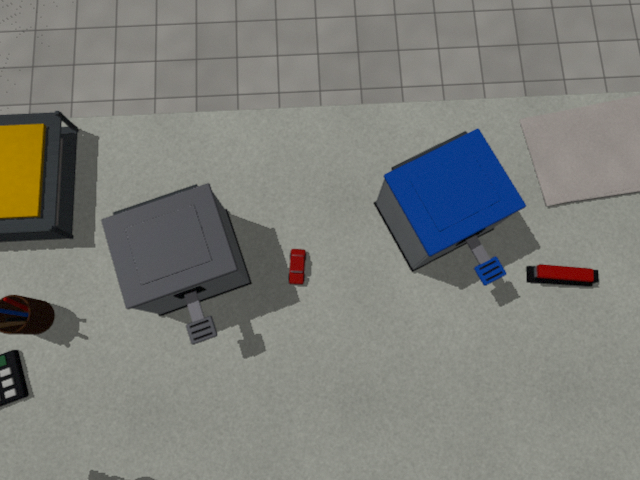

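View pics/side0.png

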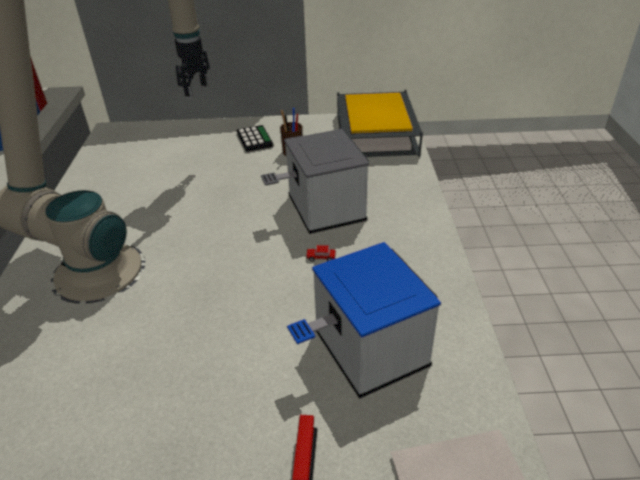

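```bash
python3 - <<'E'
from h import *
viewer.get_image('top')
for n,z in [('blue_lever',.14),('blue_lid',.192),('grey_lid',.192),('toy_car',.02)]:
    r=finder.trace(n,'top')
    if not r: print(n,'none');continue
    m=r[0]['mask'].astype(np.uint8)
    c,_=cv2.findContours(m,cv2.RETR_EXTERNAL,cv2.CHAIN_APPROX_NONE); c=max(c,key=cv2.contourArea)[:,0]
    W=np.array([onz('top',p,z)[:2] for p in c]).astype(np.float32)
    print(n,r[0]['score'],cv2.minAreaRect(W*1000),'px',cv2.boxPoints(cv2.minAreaRect(c.astype(np.float32))).round().tolist())
E
```

```text
blue_lever 0.8 ((546.7982788085938, -341.1035461425781), (91.79903411865234, 50.327552795410156), 23.841228485107422) px [[459.0, 245.0], [481.0, 231.0], [506.0, 274.0], [483.0, 287.0]]
blue_lid 0.87 ((668.673828125, -285.6783447265625), (174.64674377441406, 208.92742919921875), 24.08759880065918) px [[382.0, 175.0], [483.0, 123.0], [526.0, 207.0], [425.0, 259.0]]
grey_lid 0.78 ((594.0258178710938, 236.32827758789062), (173.81045532226562, 206.82212829589844), 16.707807540893555) px [[96.0, 220.0], [209.0, 183.0], [239.0, 272.0], [126.0, 309.0]]
toy_car 0.69 ((571.8032836914062, 14.940555572509766), (34.16537094116211, 73.18085479736328), 87.02855682373047) px [[289.0, 249.0], [305.0, 249.0], [305.0, 283.0], [289.0, 283.0]]
```

Top view: blue lever plate at about (489,270) px, blue lid at (453,191), grey bin on the left, and the car at (297,267). Side view: blue lever at about (301,331), with the bins and car clear of a front approach. Next I'll refine the plate position by colour.

```bash
cat > plan.py <<'E'
from h import *
def plan(T):
    s=manip.get_state();R=R_of(s['ee_rot']);p=np.array(s['position'])
    print('t',s['clock'],'pos',p.round(4),'F',np.round(s['contact_force'],1),'w',s['width'],'R',R.round(3).tolist(),'q',np.round(s['qpos'],3))
    print('shift mm',(R.T@(np.array(T)-p)*1000).round(1))
E
python3 - <<'E'
from plan import *
im=cv2.imread('pics/top0.png').astype(int)
for cam,box in [('top',(470,505,250,290)),('side',(280,318,312,350))]:
    im=cv2.imread(f'pics/{cam}0.png').astype(int)
    m=((im[:,:,0]-im[:,:,2])>50).astype(np.uint8); k=np.zeros_like(m);x0,x1,y0,y1=box;k[y0:y1,x0:x1]=m[y0:y1,x0:x1]
    k=cv2.morphologyEx(k,cv2.MORPH_CLOSE,np.ones((5,5)))
    c,_=cv2.findContours(k,cv2.RETR_EXTERNAL,cv2.CHAIN_APPROX_NONE); c=max(c,key=cv2.contourArea)[:,0]
    W=np.array([onz(cam,p,.14)[:2] for p in c]).astype(np.float32)
    print(cam,cv2.minAreaRect(W*1000),cv2.contourArea(c))
plan([.522,-.351,.23])
for c in ['top','side']: print(c,proj(c,[.522,-.351,.14]))
E
```

```text
top ((524.2762451171875, -352.7852783203125), (38.87527847290039, 49.51018142700195), 24.576616287231445) 488.5
side ((525.0831298828125, -356.08837890625), (38.48688507080078, 50.45874786376953), 24.459115982055664) 367.5
t 1.0 pos [0.2153 0.5332 0.2313] F [1.2 0.5 0.7] w 0.08541115582442688 R [[0.0, -0.927, 0.374], [0.0, 0.374, 0.927], [-1.0, 0.0, 0.0]] q [ 1.066  0.276  1.505  0.     1.361 -0.121]
shift mm [   1.3 -615.5 -705. ]
top [488.94868292 271.78052791]
side [299.11515886 328.67805387]
```

Plate centre is (0.524, -0.353) at yaw about 24.5°, and both cameras agree. Now I'll close the fingers, rise and travel.

Request:
{"method": "move_arm", "body": {
  "rows": [
    [[-20,-20,-22],0.1,0],
    [[-40,-45,-50],0.2,0],
    [[-60,-70,-80],0.3,0],
    [[-65,-95,-110],0.42,0],
    [[-70,-120,-137],0.54,0],
    [[-70,-145,-166],0.66,0],
    [[-70,-170,-195],0.78,0],
    [[-70,-195,-223],0.9,0]
  ]
}}

```text
clock: 1.67
position: [0.3126, 0.2517, 0.3017]
ee_rot: [0.701, -0.099, 0.7, 0.099]
contact_force: [0.2, 0.3, 0.2]
width: -0.0
```

```bash
python3 -c "
from plan import *
plan([.524,-.353,.25])"
```

```text
t 1.6667 pos [0.3126 0.2517 0.3017] F [0.2 0.3 0.2] w -3.780747811653369e-05 R [[0.001, -0.278, 0.961], [0.0, 0.961, 0.278], [-1.0, 0.0, 0.001]] q [ 0.504 -0.03   1.695 -0.     1.475  0.222]
shift mm [  51.7 -639.6   34.9]
```

Request:
{"method": "move_arm", "body": {
  "rows": [
    [[0,-38,2],0.1,0],
    [[0,-78,4],0.2,0],
    [[0,-118,6],0.3,0],
    [[0,-158,8],0.4,0],
    [[0,-198,10],0.5,0],
    [[0,-238,12],0.6,0],
    [[0,-278,14],0.7,0],
    [[0,-318,17],0.8,0]
  ]
}}

```text
clock: 2.33
position: [0.4174, -0.0512, 0.3021]
ee_rot: [0.684, 0.183, 0.682, -0.183]
contact_force: [0.4, 0.1, -0.6]
width: 0.0001
```

```bash
python3 -c "
from plan import *
plan([.524,-.353,.2])"
```

```text
t 2.3333 pos [ 0.4174 -0.0512  0.3021] F [ 0.4  0.1 -0.6] w 0.0001271751714800048 R [[0.002, 0.5, 0.866], [0.0, 0.866, -0.5], [-1.0, 0.001, 0.002]] q [-2.890e-01  1.000e-03  1.665e+00  1.000e-03  1.474e+00  2.350e-01]
shift mm [ 102.2 -208.2  243.1]
```

Request:
{"method": "move_arm", "body": {
  "rows": [
    [[0,-26,30],0.09,0],
    [[0,-52,60],0.18,0],
    [[0,-78,91],0.27,0],
    [[0,-104,121],0.36,0],
    [[0,-130,152],0.45,0],
    [[0,-156,182],0.54,0],
    [[10,-182,212],0.62,0],
    [[25,-208,243],0.62,0]
  ]
}}

```text
clock: 3.0
position: [0.5243, -0.3542, 0.2789]
ee_rot: [0.596, 0.384, 0.592, -0.383]
contact_force: [0.3, -0.7, -0.3]
width: -0.0001
```

```bash
python3 -c "
from plan import *
plan([.524,-.353,.15])"
```

```text
t 3.0 pos [ 0.5243 -0.3542  0.2789] F [ 0.3 -0.7 -0.3] w -5.133104168665207e-05 R [[0.005, 0.912, 0.411], [-0.002, 0.411, -0.912], [-1.0, 0.004, 0.004]] q [-0.705  0.341  1.293  0.002  1.502  0.442]
shift mm [128.8  -0.2  -1.7]
```

Request:
{"method": "move_arm", "body": {
  "rows": [
    [[30,0,-1],0,0],
    [[60,0,-1],0,0],
    [[90,0,-1],0,0],
    [[115,0,-1],0,0],
    [[122,0,-1],0,0],
    [[122,0,-1],0,0]
  ]
}}

```text
clock: 3.5
position: [0.5233, -0.3527, 0.1545]
ee_rot: [0.594, 0.384, 0.594, -0.383]
contact_force: [0.3, -0.0, 0.7]
width: -0.0002
```

```bash
python3 -c "
from plan import *
plan([.524,-.353,.14])
ims=[viewer.get_image(c) for c in ['side','top']]
a=cv2.resize(ims[0][230:390,220:430],None,fx=2.6,fy=2.6)
cv2.imwrite('pics/s1.png',a[:,:,::-1]); cv2.imwrite('pics/t1.png',cv2.resize(ims[1][140:320,360:560],None,fx=2.6,fy=2.6)[:,:,::-1])"
```

```text
t 3.5 pos [ 0.5233 -0.3527  0.1545] F [ 0.3 -0.   0.7] w -0.0002422796856090921 R [[0.001, 0.912, 0.411], [0.001, 0.411, -0.912], [-1.0, 0.002, -0.001]] q [-0.704  0.408  1.5    0.002  1.235  0.442]
shift mm [14.5  0.5  0.6]
```

View pics/s1.png

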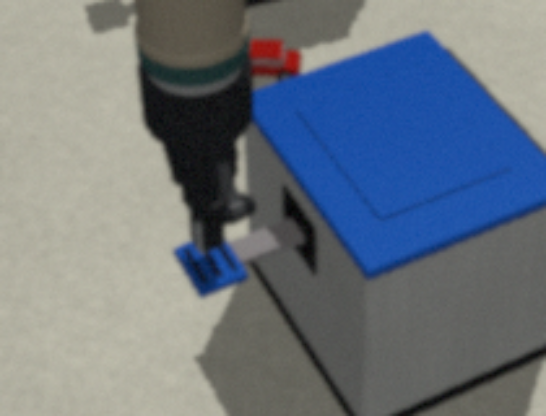

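View pics/t1.png

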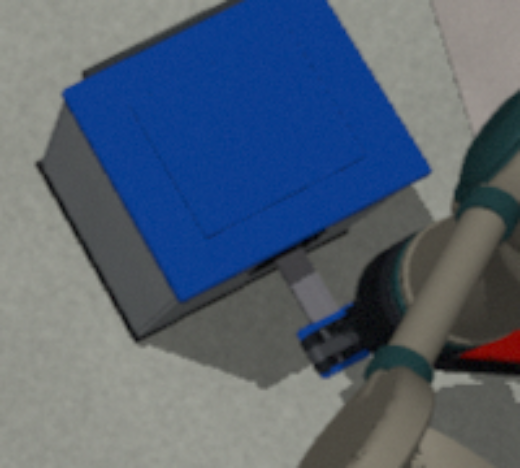

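The side view shows the closed fingertips just above the blue plate, at full-frame (301,328). Gripper body is clear of the lid, which is shut. I'll press slowly now.

Request:
{"method": "move_arm", "body": {
  "rows": [
    [[7,0,0],0,0],
    [[13,0,0],0,0],
    [[16,0,0],0,0],
    [[19,0,0],0,0],
    [[22,0,0],0,0],
    [[25,0,0],0,0],
    [[28,0,0],0,0],
    [[30,0,0],0,0]
  ]
}}

```text
clock: 4.27
position: [0.526, -0.3541, 0.1306]
ee_rot: [0.598, 0.384, 0.59, -0.383]
contact_force: [-1.2, 1.8, 11.4]
width: 0.0
```

Request:
{"method": "move_arm", "body": {
  "rows": [
    [[8,0,0],0,0],
    [[10,0,0],0,0],
    [[12,0,0],0,0],
    [[14,0,0],0,0],
    [[16,0,0],0,0],
    [[16,0,0],0,0]
  ]
}}

```text
clock: 4.77
position: [0.5283, -0.3533, 0.1172]
ee_rot: [0.599, 0.385, 0.589, -0.382]
contact_force: [0.5, 4.3, 10.2]
width: -0.0001
```

```bash
python3 -c "
from plan import *
plan([.524,-.353,.113])
im=viewer.get_image('side')
cv2.imwrite('pics/s2.png',cv2.resize(im[200:390,220:460],None,fx=2.6,fy=2.6)[:,:,::-1])"
```

```text
t 4.7667 pos [ 0.5283 -0.3533  0.1172] F [ 0.5  4.3 10.2] w -5.548319484719032e-05 R [[0.014, 0.912, 0.411], [-0.004, 0.411, -0.912], [-1.0, 0.011, 0.01]] q [-0.702  0.436  1.552  0.007  1.14   0.442]
shift mm [ 4.2 -3.8 -2.1]
```

View pics/s2.png

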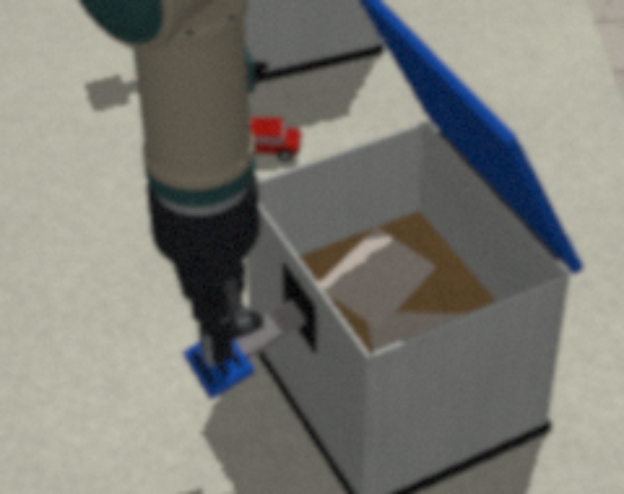

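Lid is mostly up and the lever is still moving, with force around 10 N. Pressing further to reach the firm stop.

Request:
{"method": "move_arm", "body": {
  "rows": [
    [[5,-1,0],0,0],
    [[8,-2,0],0,0],
    [[10,-2,0],0,0],
    [[12,-2,0],0,0]
  ]
}}

```text
clock: 5.15
position: [0.5293, -0.3533, 0.1142]
ee_rot: [0.602, 0.386, 0.586, -0.381]
contact_force: [-8.1, 12.6, 48.3]
width: -0.0001
```

Request:
{"method": "move_arm", "body": {
  "rows": [
    [[6,-1,0],0,0],
    [[6,-1,0],0,0],
    [[6,-1,0],0,0],
    [[6,-1,0],0,0]
  ]
}}

```text
clock: 5.48
position: [0.5291, -0.3532, 0.1149]
ee_rot: [0.603, 0.387, 0.584, -0.381]
contact_force: [-7.9, 7.9, 29.7]
width: -0.0001
```

```bash
python3 -c "
from plan import *
plan([.524,-.353,.113])
im=viewer.get_image('side')
cv2.imwrite('pics/s3.png',cv2.resize(im[200:390,220:460],None,fx=2.6,fy=2.6)[:,:,::-1])"
```

```text
t 5.4833 pos [ 0.5291 -0.3532  0.1149] F [-7.9  7.9 29.7] w -6.770510359441887e-05 R [[0.027, 0.911, 0.411], [-0.008, 0.411, -0.912], [-1.0, 0.021, 0.018]] q [-0.705  0.433  1.564  0.013  1.119  0.437]
shift mm [ 1.7 -4.6 -2.3]
```

View pics/s3.png

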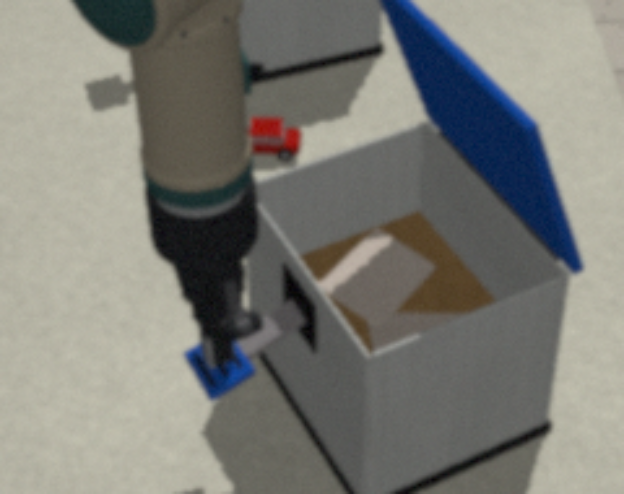

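```bash
python3 -c "
from h import *
y=np.radians(24.4);e=np.array([np.cos(y),np.sin(y),0]);n=np.array([-np.sin(y),np.cos(y),0]);k=np.array([0,0,1.])
H=np.array([.524,-.353,0])+.245*e+.187*k
for th in [0,.9,1.0,1.1,1.2,1.3]:
  d=-np.cos(th)*e+np.sin(th)*k
  up=np.cos(th)*k+np.sin(th)*e
  print(th,[proj('side',H+s*.103*n+d*.174+up*.005).round(1).tolist() for s in(-1,1)])
"
```

```text
0 [[359.5, 334.5], [309.4, 265.8]]
0.9 [[397.4, 265.3], [339.3, 202.3]]
1.0 [[405.1, 258.2], [345.9, 196.1]]
1.1 [[413.3, 251.5], [352.9, 190.4]]
1.2 [[421.7, 245.5], [360.2, 185.3]]
1.3 [[430.3, 240.2], [367.8, 180.9]]
```

Request:
{"method": "move_arm", "body": {
  "rows": [
    [[7,-1,0],0,0],
    [[7,-1,0],0,0],
    [[7,-1,0],0,0],
    [[7,-1,0],0,0],
    [[7,-1,0],0,0],
    [[7,-1,0],0,0],
    [[7,-1,0],0,0],
    [[7,-1,0],0,0]
  ]
}}

```text
clock: 6.2
position: [0.5292, -0.3532, 0.1148]
ee_rot: [0.605, 0.387, 0.583, -0.38]
contact_force: [-7.3, 7.1, 31.4]
width: 0.0001
```

The lid corner is at (427,248), which matches about 1.2 rad after the closed-pose offset, so the lid is fully raised. Keep holding.

Request:
{"method": "move_arm", "body": {
  "rows": [
    [[7,-1,0],0,0],
    [[7,-1,0],0,0],
    [[7,-1,0],0,0],
    [[7,-1,0],0,0],
    [[7,-1,0],0,0],
    [[7,-1,0],0,0],
    [[7,-1,0],0,0],
    [[7,-1,0],0,0]
  ]
}}

```text
clock: 6.87
position: [0.5292, -0.3532, 0.1147]
ee_rot: [0.607, 0.387, 0.581, -0.38]
contact_force: [-7.9, 7.3, 31.6]
width: -0.0002
```

Request:
{"method": "move_arm", "body": {
  "rows": [
    [[7,-1,0],0,0],
    [[7,-1,0],0,0],
    [[7,-1,0],0,0],
    [[7,-1,0],0,0],
    [[7,-1,0],0,0],
    [[7,-1,0],0,0],
    [[7,-1,0],0,0],
    [[7,-1,0],0,0]
  ]
}}

```text
clock: 7.53
position: [0.5292, -0.3532, 0.1147]
ee_rot: [0.609, 0.387, 0.579, -0.38]
contact_force: [-7.5, 6.3, 30.9]
width: -0.0001
```

Request:
{"method": "move_arm", "body": {
  "rows": [
    [[7,-1,0],0,0],
    [[7,-1,0],0,0],
    [[7,-1,0],0,0],
    [[7,-1,0],0,0],
    [[7,-1,0],0,0],
    [[7,-1,0],0,0],
    [[7,-1,0],0,0],
    [[7,-1,0],0,0]
  ]
}}

```text
clock: 8.2
position: [0.5292, -0.3532, 0.1147]
ee_rot: [0.61, 0.387, 0.578, -0.379]
contact_force: [-7.4, 7.1, 31.2]
width: -0.0004
```

```bash
python3 -c "
from plan import *
plan([.524,-.353,.113])
im=viewer.get_image('side')
cv2.imwrite('pics/s4.png',cv2.resize(im[200:390,220:460],None,fx=2.6,fy=2.6)[:,:,::-1])"
```

```text
t 8.2 pos [ 0.5292 -0.3532  0.1147] F [-7.4  7.1 31.2] w -0.0003516772282769315 R [[0.045, 0.91, 0.411], [-0.016, 0.412, -0.911], [-0.999, 0.034, 0.033]] q [-0.708  0.424  1.581  0.019  1.093  0.43 ]
shift mm [ 1.5 -4.7 -2.4]
```

View pics/s4.png

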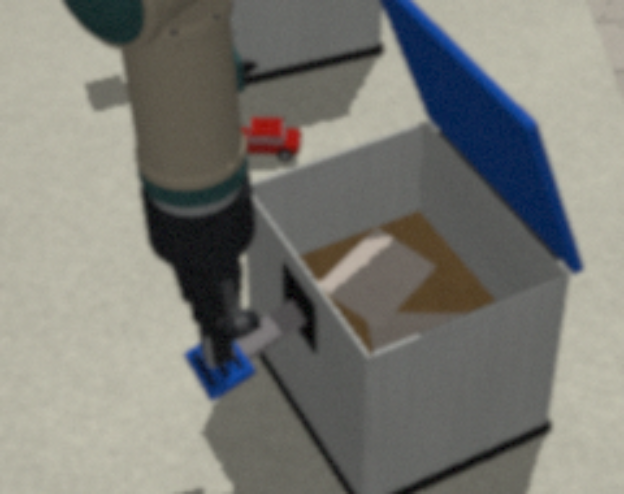

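The lid is still fully raised after about 3.1 s, with its corner again at (427,248). Letting go now.

Request:
{"method": "move_arm", "body": {
  "rows": [
    [[-8,0,0],0,0],
    [[-20,0,0],0,0],
    [[-35,0,0],0,0],
    [[-55,0,0],0,0],
    [[-75,0,0],0,0],
    [[-95,0,0],0,0],
    [[-110,0,0],0,0],
    [[-120,0,0],0,0]
  ]
}}

```text
clock: 8.92
position: [0.5243, -0.3517, 0.2368]
ee_rot: [0.611, 0.387, 0.577, -0.38]
contact_force: [0.1, -0.0, 0.5]
width: -0.0001
```

Request:
{"method": "move_arm", "body": {
  "rows": [
    [[0,0,0],0,0],
    [[0,0,0],0,0],
    [[0,0,0],0,0],
    [[0,0,0],0,0],
    [[0,0,0],0,0],
    [[0,0,0],0,0],
    [[0,0,0],0,0],
    [[0,0,0],0,0]
  ]
}}

```text
clock: 9.58
position: [0.5243, -0.3517, 0.2364]
ee_rot: [0.611, 0.387, 0.577, -0.38]
contact_force: [-0.9, -0.1, 0.4]
width: 0.0001
```

Request:
{"method": "move_arm", "body": {
  "rows": [
    [[0,0,0],0,0],
    [[0,0,0],0,0],
    [[0,0,0],0,0],
    [[0,0,0],0,0],
    [[0,0,0],0,0],
    [[0,0,0],0,0],
    [[0,0,0],0,0],
    [[0,0,0],0,0]
  ]
}}

```text
clock: 10.25
position: [0.5243, -0.3516, 0.2365]
ee_rot: [0.611, 0.387, 0.577, -0.38]
contact_force: [-0.1, -0.3, 0.6]
width: -0.0001
```

Request:
{"method": "move_arm", "body": {
  "rows": [
    [[0,0,0],0,0],
    [[0,0,0],0,0],
    [[0,0,0],0,0],
    [[0,0,0],0,0],
    [[0,0,0],0,0],
    [[0,0,0],0,0],
    [[0,0,0],0,0],
    [[0,0,0],0,0]
  ]
}}

```text
clock: 10.92
position: [0.5243, -0.3517, 0.2364]
ee_rot: [0.611, 0.387, 0.577, -0.38]
contact_force: [0.2, -0.0, 0.4]
width: -0.0001
```

```bash
python3 -c "
from plan import *
plan([.524,-.353,.113])
for c in ['side','top']: cv2.imwrite('pics/%s5.png'%c,viewer.get_image(c)[:,:,::-1])
for c in ['side','top']:
  for n in ['toy_car','grey_lid','blue_lid']:
    print(c,n,[np.round(d['centre']) for d in finder.look_for(n,c)][:1])
"
```

```text
t 10.9167 pos [ 0.5243 -0.3517  0.2364] F [ 0.2 -0.   0.4] w -0.00011263300215434561 R [[0.046, 0.91, 0.411], [-0.017, 0.412, -0.911], [-0.999, 0.035, 0.035]] q [-0.711  0.332  1.411  0.017  1.352  0.432]
shift mm [123.3  -5.1  -3.2]
side toy_car [array([321., 250.])]
side grey_lid [array([331., 155.])]
side blue_lid []
top toy_car [array([294., 269.])]
top grey_lid [array([167., 246.])]
top blue_lid []
```

View pics/side5.png

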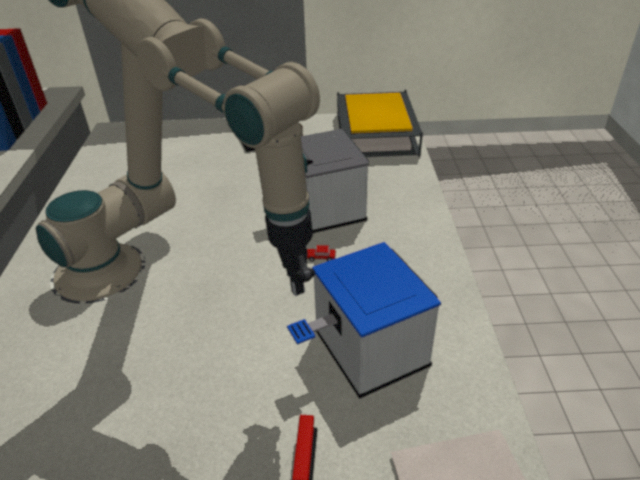

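View pics/top5.png

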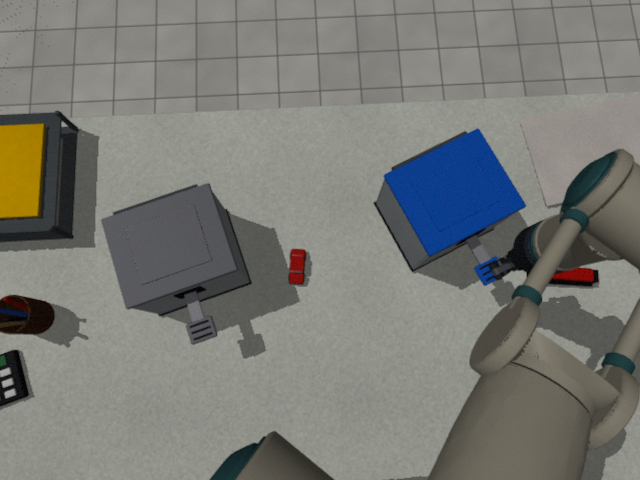

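The blue lid looks shut, with its corners back at (362,335) in the side view and (523,207) in the top view. The car at (297,267) and the grey lid haven't moved, and the fingers are clear. I'll do a pixel comparison with the first pictures, then hand in.

```bash
python3 -c "
from h import *
for c,bs in {'top':{'lid':(380,520,125,255),'car':(280,315,240,295),'grey':(95,255,180,350)},'side':{'lid':(320,445,240,340)}}.items():
  a=cv2.imread(f'pics/{c}0.png').astype(int);b=cv2.imread(f'pics/{c}5.png').astype(int)
  for k,(x0,x1,y0,y1) in bs.items(): d=abs(a-b)[y0:y1,x0:x1].max(2); print(c,k,(d>40).sum(),d.mean().round(1))
print(manip.sign_off())"
```

```text
top lid 139 5.4
top car 0 4.4
top grey 0 3.8
side lid 0 9.3
the job is handed in; nothing more can be done
None
```

The job is done and handed in at about 11 s. I pressed the blue lever with the closed fingertips down to its firm stop and held it there for about 3.1 s, then let go and backed off about 120 mm.

- **Lid open:** side-view pictures near the start and end of the hold put the lid at about 1.2 rad, fully raised. The wrist force peaked at about 50 N when the lever met its stop, then settled at about 33 N for the hold.
- **Lid shut:** after release, the side view of the blue lid matched the starting picture, with no changed pixels. The top view showed 139 changed pixels in the lid box. I think these are the gripper, which overlaps the corner of that box, but I did not check further. The trained network missed the blue lid in both last pictures, so the shut lid rests on the pictures and the pixel comparison.
- **Left alone:** the red car and the grey bin showed no changed pixels in the top view. The fingers were clear of everything, with the wrist force back near zero.

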